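Press a relief tile level into its display frame and clip it

ROBOT

A 6-joint arm with a two-finger parallel gripper is mounted at the origin on the work surface. World frame = base frame: x ahead of the robot, y to its left, z up, the work surface at z = 0. Lengths are in mm, angles in rad, forces in N, time in s.
With the tool pointing down it reaches from about 275 to 1000 mm from the base axis. Payload 8.4 kg.
Tool frame: the origin (TCP) lies at the very end of the fingers, on their centre line; the grasp point (between the pads) lies 19 mm behind it; z points along the fingers, y is the direction in which the jaws open and shut (so a half turn about z gives the same grasp; the last joint's range is limited). The gripper opens to 85 mm and grips with 20 to 120 N. Pads are 22 mm wide; open, the fingers measure 114 mm over their backs; the gripper's body (76 mm by 85 mm) begins 54 mm behind the grasp point. The pads swing forward as they close: fully open they stand 13 mm farther back than shut.
Start: joints at [1.296, 0.353, 1.633, -0, 1.155, -0.002], TCP at [168.392, 601.891, 231.281] pointing down, gripper open.
Joint ranges: [-2.63, 2.63], [-0.92, 2.1], [0.06, 2.66], [-1.3, 4.44], [0, 2.69], [-3.02, 3.02]. Speed limits (rad/s): [2.22, 2.22, 2.79, 3.14, 3.14, 3.14].

INTERFACE

Orientations are given as [roll, pitch, yaw] about the fixed x, y, z axes, in that order (R = Rz(yaw) Ry(pitch) Rx(roll)).
In Python, from rig import sense, grab_frame, get_calibration, sign_off, boxes_of, trace gives the robot as it stands.
- The arm moves only by the tool servo_tool, never from a script. Its argument "rows" is a list of rows, each a list of 3 entries, a list of its own where there are three numbers: the finger opening in mm, from 0 to 85.4, then the shift along the tool's x, y, z in mm, then the turn, a rotation vector about the tool's x, y, z in degrees. A call has 1 to 8 rows; each row shifts and turns the commanded pose from where the row before left it, along the tool's axes as they then stand; what a row does not reach is not made up. A row lasts 1/8 s, in which the tool goes at most 62.5 mm and 10.7 degrees, less where a joint would pass 70% of its speed; a pose out of reach is approached as far as the arm can. A call is refused whole if a number of a shift passes 62.5 or a number of a turn 10.7, either way. A call with a gripper value outside its range is refused whole. The fingers move at their own pace and stop on an object; "force" is the grip in N (left out, the last holds). Time passes only in rows, so rows that do not move let the fingers close. It gives the time, the measured TCP pose, the force and the opening at its end, in the units of the state.
- sense(): the state, without advancing time (a new reading comes with each control period).
- grab_frame(name): name is "scene" or "top" or "wrist"; returns the picture (420x560x3 uint8, blue, green, red); there is no depth.
- get_calibration(name): a dict with "intrinsics" (3x3 intrinsics, pixels), "world_to_cam" (4x4, takes a point from world to camera coordinates). Camera axes: x right, y down, z forward; pixel columns grow to the right and rows downward; lengths in mm; the calibration is good to about 2 mm. The wrist camera is an equidistant fisheye: a pixel r from the principal point sees the ray r / f radians off the axis. A picture is of the moment at which its call begins: read the wrist's pose just before it. get_calibration takes no time and is no camera call; for the wrist camera it gives the pose at the moment of the call.
- sign_off(): hands the job in, once; it reports no verdict.
Trained networks look in the newest picture that a camera, given by its name, has taken for a name from the list of things; names that differ only in an ending like _2 or _b are one class to them, and where a whole thing is asked for, a point or a joint stands for the part that bears it (a point fixed in the world has none). Each returns a list of dicts, best first, with "conf" (0 to 1); they miss things now and then, are a little off and sometimes report something else, mostly with a low value. They report only what shows in the picture. A call takes as long as a camera call. They do not tell look-alikes from the thing itself.
- boxes_of(camera, thing): "centre" ([x, y, z] in mm, in the coordinates of the camera as it stood for that picture, good to about 4 mm: the middle of the surface that is visible of it).
- trace(camera, thing): "mask" (420x560 bool, what is visible of it).
The state is a dict: "clock": time; "qpos": joint angles; "qvel": joint speeds; "joint_efforts": joint torques, N m; "eef_pos": TCP position; "tcp_rot": TCP orientation; "contact_force": force on the tool from outside, world axes, zero at the start; "wrist_torque": the same for the moment, N m; "opening": opening from 0.0 (shut) to 1.0 (fully open).
Only numpy, scipy, OpenCV 4.12 (cv2) and the standard library are available. Lean on these libraries where they do the work, as an engineer would, in place of code of your own. Each camera call takes 0.05 s, during which the arm holds its last target. There are 200 camera calls.

TASK

Put the oblong plaster relief tile into the wooden display frame, relief upward, and press it down gently until it sits fully down and level on the frame's floor all round; either way round will do. Then swing the frame's metal turn clip all the way round over the tile's edge to hold it. Do not drop or force the tile, and leave the round and the square tile where they lie.

Things in the scene. Friction and masses are not known exactly. Their poses are not given: they have to be found in the camera images.
- tile: Oblong off-white plaster tile, 84 mm (x) by 110 mm (y), 16 mm thick, 0.15 to 0.31 kg. Mid-top is a raised flower boss with flat sides, 34 mm (x) by 44 mm (y), from 16 to 36 mm above the underside, small knobs on it up to 46 mm; pinch it across its 34 mm (x). 2.5 mm ribs run from the boss along y. Origin: centre of the underside, z up.
- round_tile: Round plaster tile, 94 mm across and 16 mm thick with a like boss; does not belong in this frame, leave it alone. Origin at the centre of the underside.
- square_tile: Square plaster tile, 74 by 74 mm and 16 mm thick with a like boss; does not belong in this frame, leave it alone. Origin at the centre of the underside.
- frame: Fixed wooden frame, 129 mm (x) by 163 mm (y), rim 20 mm high. Recess 89 mm (x) by 115 mm (y), floor 8 mm above the table: a seated tile's top is 24 mm above the table. Four black friction studs, 12 mm wide, at x +-31, y +-43 mm stand 3 to 7 mm above the floor, unevenly; each sinks flush under 4 to 6 N right over it and stays; the tile's weight does not sink them. Origin: centre of the underside.
- clip (a joint): Angle (rad) of the steel turn clip on the rim; vertical axis through the frame's x 0, y -69.5 mm. At 0 its arm points out (frame -y), at pi/2 to frame -x, at pi (stop) to frame +y over the tile's edge: it grows clockwise from above. Stays where left; 1.5 N at its post turns it. Arm 14 mm wide, 34 mm long, underside 26.5 mm above the table: 2.5 mm over a seated tile, blocked by a higher one.
- clip_knob (a point): Centre of the top of the clip's upright round steel knob, 12 mm across, 54.5 mm above the table, 27 mm from the clip's pivot along its arm; it stands 23 mm above the arm's top face and spins freely on its own upright pin (a crank knob), so it can be pinched from above and led round an arc without turning the wrist, or pushed.
Mind the look-alikes: they are no part of the job. What is shaped like the tile but black or green is not meant.

How it is judged:
By the outcome, as a careful person would: the job done as asked, in the order asked, and still so for the second after the job is handed in, with the robot touching nothing.
It also fails if it takes over 72 s, if anything falls off the work surface, if the arm or the gripper's body presses on something with over 40 N, if the wrist force passes 120 N, or if a joint passes its speed limit or range.

## Working session

There is one attempt and no reset: what is moved stays moved. The work goes in short steps, Python scripts to look and compute and a tool call to move; the robot and the scene stay as the last step left them, time stands still between calls to the robot, and variables do not carry over. Pictures are saved under pics/ and viewed, about 8 in all and at most 12, crops included, and the job is handed in when it is done.

Besides the shell and the picture viewer there is one more tool, called after "Request:" as name(argument=value, ...) on one line, values as JSON. servo_tool: Moves the arm, as the interface text tells. Its arguments: {"type":"object","properties":{"rows":{"type":"array","items":{"type":"array"}},"force":{"type":"number"}},"required":["rows"]}

```bash
ls; mkdir -p pics; python3 - <<'E'
from rig import *
import cv2,numpy as np
s=sense();print({k:np.round(v,3).tolist() for k,v in s.items()})
for c in ("scene","top"):
    im=grab_frame(c);cv2.imwrite(f"pics/{c}0.png",im)
    cal=get_calibration(c);T=np.array(cal["world_to_cam"]);print(c,np.round(cal["intrinsics"],1).tolist(),np.round(T,3).tolist())
    Ti=np.linalg.inv(T)
    for n in ("tile","round_tile","square_tile","frame","clip","clip_knob"):
        for b in boxes_of(c,n)[:4]:
            print(n,round(b["conf"],2),np.round(Ti@np.r_[b["centre"],1],1)[:3])
E
```

```text
pics
{'clock': 0.0, 'qpos': [1.296, 0.354, 1.634, -0.0, 1.155, -0.002], 'qvel': [-0.001, 0.001, -0.002, -0.001, -0.001, -0.001], 'joint_efforts': [0.001, -60.525, -34.206, 0.0, 0.009, 0.0], 'eef_pos': [168.267, 601.424, 230.569], 'tcp_rot': [-3.14, 0.0, 2.869], 'contact_force': [0.095, -0.073, -0.585], 'wrist_torque': [0.026, -0.03, -0.041], 'opening': 0.997}
scene [[517.8, 0.0, 281.2], [0.0, 517.8, 202.8], [0.0, 0.0, 1.0]] [[-0.883, 0.47, -0.002, 458.985], [0.356, 0.666, -0.655, -97.149], [-0.307, -0.579, -0.755, 1296.532], [0.0, 0.0, 0.0, 1.0]]
tile 0.6 [313.1 186.   15.3]
tile 0.56 [ 324.8 -288.    18.2]
tile 0.55 [ 464.  -146.7   11.3]
round_tile 0.87 [ 506.9 -307.7   19.6]
square_tile 0.59 [ 647.6 -113.7   15.4]
frame 0.95 [538.6 187.9  16.1]
clip 0.44 [518.7  97.6  32.3]
clip_knob 0.42 [516.8 105.5  30.2]
top [[530.3, 0.0, 279.1], [0.0, 530.3, 205.2], [0.0, 0.0, 1.0]] [[0.007, -1.0, -0.001, -36.268], [-0.993, -0.007, -0.119, 463.54], [0.119, 0.002, -0.993, 1233.635], [0.0, 0.0, 0.0, 1.0]]
tile 0.97 [304.  176.7  12.3]
tile 0.67 [ 442.3 -163.7   18. ]
tile 0.61 [ 316.2 -306.2   17.3]
round_tile 0.56 [ 495.5 -321.    14.7]
square_tile 0.59 [ 631.5 -133.1   16. ]
frame 0.96 [534.6 185.8  21.8]
clip 0.54 [520.7 108.5  31.1]
```

```bash
python3 - <<'E'
import cv2,numpy as np
a=cv2.imread("pics/scene0.png");b=cv2.imread("pics/top0.png")
cv2.imwrite("pics/a.png",cv2.resize(a,(800,600)));cv2.imwrite("pics/b.png",cv2.resize(b,(800,600)))
E
```

```text
(no output)
```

View pics/b.png

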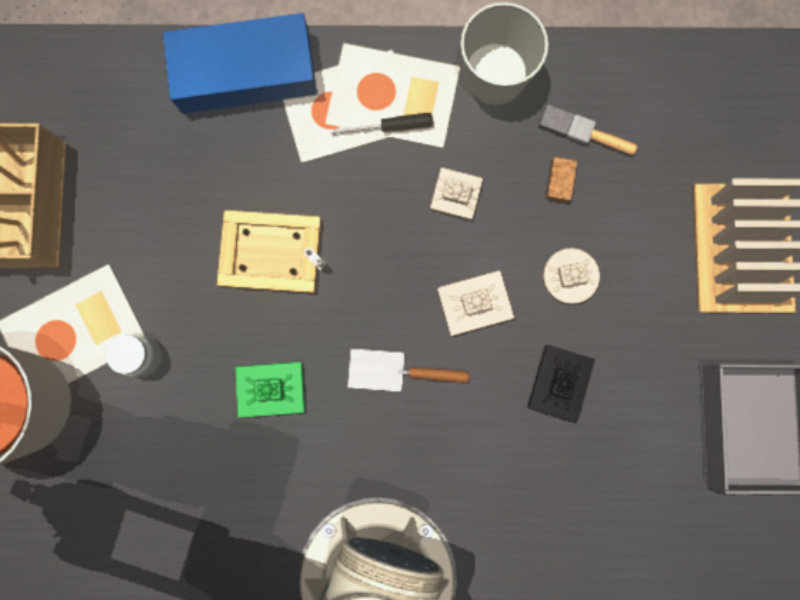

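View pics/a.png

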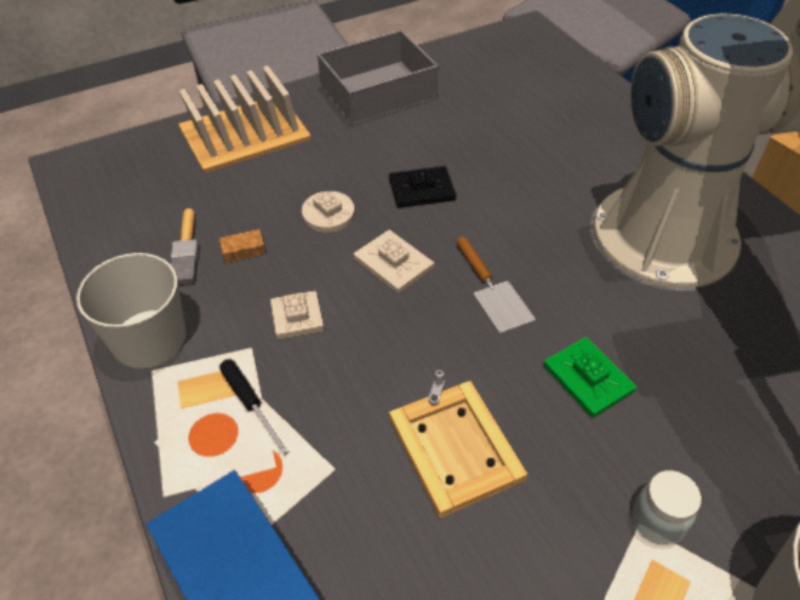

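The top view shows the oblong white tile at (476,303), the frame at (270,252) with its clip at the right end (315,257), the square tile at (457,193), and the round one at (572,275). The green and black look-alikes are at (269,390) and (561,383). Next I fit the tile and frame poses to the masks from both cameras.

```bash
cat > h.py <<'E'
import cv2,numpy as np
from rig import *
from scipy.optimize import minimize
def proj(cal,P,fish=False):
    T=np.array(cal["world_to_cam"]);K=np.array(cal["intrinsics"])
    p=np.c_[P,np.ones(len(P))]@T.T[:,:3]
    if fish:
        r=np.hypot(p[:,0],p[:,1]);th=np.arctan2(r,p[:,2]);q=p[:,:2]*(th/np.maximum(r,1e-9))[:,None]
    else: q=p[:,:2]/p[:,2:]
    return q*[K[0,0],K[1,1]]+K[:2,2]
def box(w,l,z0,z1): return np.array([[x,y,z] for x in(-w/2,w/2) for y in(-l/2,l/2) for z in(z0,z1)])
def place(P,v,z=0):
    c,s=np.cos(v[2]),np.sin(v[2]);return np.c_[P[:,0]*c-P[:,1]*s+v[0],P[:,0]*s+P[:,1]*c+v[1],P[:,2]+z]
TILE=[box(84,110,0,16),box(34,44,16,36)];FRAME=[box(129,163,0,20)]
def sil(cal,parts,v,z,fish=False):
    m=np.zeros((420*4,560*4),np.uint8)
    for P in parts:
        if fish: # subdivide edges
            h=np.vstack([P[i]+(P[j]-P[i])*t for i in range(8) for j in range(i) for t in [np.linspace(0,1,9)[:,None]]]); 
        else: h=P
        q=proj(cal,place(h,v,z),fish)
        cv2.fillConvexPoly(m,cv2.convexHull(np.round((q+.5)*4*16).astype(np.int32)),1,shift=4)
    return cv2.resize(m.astype(np.float32),(560,420),interpolation=cv2.INTER_AREA)
def fit(obs,parts,v0,z=0):
    # obs: list of (cal,mask,fish)
    def cost(u):
        v=[u[0],u[1],u[2]/100];c=0
        for cal,m,f in obs:
            s=sil(cal,parts,v,z,f);c+=1-np.minimum(s,m).sum()/np.maximum(s,m).sum()
        return c/len(obs)
    r=minimize(cost,[v0[0],v0[1],v0[2]*100],method="Nelder-Mead",options=dict(initial_simplex=np.array([v0[0],v0[1],v0[2]*100])+np.array([[0,0,0],[12,0,0],[0,12,0],[0,0,15]]),xatol=.05,fatol=1e-5))
    return np.array([r.x[0],r.x[1],r.x[2]/100]),r.fun
E
cat > f.py <<'E'
from h import *
import json
O={"tile":[],"frame":[]};out={}
for c in("scene","top"):
    im=grab_frame(c);cal=get_calibration(c)
    for n,g in(("tile",[453,-155,10]),("frame",[536,187,10])):
        ref=proj(cal,np.array([g]))[0]
        ms=[t["mask"] for t in trace(c,n)]
        m=min(ms,key=lambda m:np.hypot(*(np.argwhere(m).mean(0)[::-1]-ref)))
        O[n].append((cal,m.astype(np.float32),False))
for n,parts,v0s in(("tile",TILE,[(453,-155,a) for a in(0.25,)]),("frame",FRAME,[(536,187,0)])):
    for sel in([0],[1],[0,1]): print(n,sel,[(v.round(3),round(f,3)) for v,f in[fit([O[n][i] for i in sel],parts,v0) for v0 in v0s]])
E
python3 f.py
```

```text
tile [0] [(array([ 4.49387e+02, -1.62523e+02,  2.87000e-01]), np.float64(0.038))]
tile [1] [(array([ 4.50393e+02, -1.62518e+02,  2.78000e-01]), np.float64(0.064))]
tile [0, 1] [(array([ 4.49508e+02, -1.62389e+02,  2.97000e-01]), np.float64(0.053))]
frame [0] [(array([ 5.36469e+02,  1.86853e+02, -6.20000e-02]), np.float64(0.041))]
frame [1] [(array([ 5.35438e+02,  1.86947e+02, -6.40000e-02]), np.float64(0.032))]
frame [0, 1] [(array([ 5.35969e+02,  1.87043e+02, -6.20000e-02]), np.float64(0.037))]
```

Request:
servo_tool(rows=[[85,[-51.5,-33.5,0],[0,0,0]],[85,[-51.5,-33.5,0],[0,0,0]],[85,[-51.5,-33.5,0],[0,0,0]],[85,[-51.5,-33.5,0],[0,0,0]],[85,[-51.5,-33.5,0],[0,0,0]],[85,[-51.5,-33.5,0],[0,0,0]],[85,[-51.5,-33.5,0],[0,0,0]],[85,[0,0,0],[0,0,0]]])

```text
clock: 2.0
eef_pos: [454.8, 276.0, 231.5]
tcp_rot: [-3.142, 0.001, 2.864]
contact_force: [-0.1, 0.5, -0.3]
opening: 0.997
```

```bash
cat > w.py <<'E'
import sys
from h import *
n,nm,z,pts=sys.argv[1],sys.argv[2],float(sys.argv[3]),None
v0=[float(a) for a in sys.argv[4:7]]
s=sense();cal=get_calibration("wrist");im=grab_frame("wrist")
print("tcp",np.round(s["eef_pos"],1),np.round(s["tcp_rot"],3),"cam",np.round(np.linalg.inv(cal["world_to_cam"])[:3,2:4],2).tolist())
parts=TILE if n=="tile" else FRAME
ts=trace("wrist",n)
ref=proj(cal,np.array([[v0[0],v0[1],z+10]]),True)[0]
if ts:
    t=min(ts,key=lambda t:np.hypot(*(np.argwhere(t["mask"]).mean(0)[::-1]-ref)))
    v,f=fit([(cal,t["mask"].astype(np.float32),True)],parts,v0,z);print(n,v.round(3),round(f,3),"conf",round(t["conf"],2))
    cs=sil(cal,parts,v,z,True)
    e=cv2.findContours((cs>.5).astype(np.uint8),0,2)[0];big=cv2.resize(im,(800,600),interpolation=cv2.INTER_CUBIC);
    cv2.polylines(big,[np.round(q*[800/560,600/420]).astype(np.int32) for q in e],True,(255,0,255),1)
else: big=cv2.resize(im,(800,600))
cv2.imwrite(f"pics/{nm}.png",big);cv2.imwrite(f"pics/{nm}_raw.png",im)
for k in ("clip","clip_knob"):
    for b in boxes_of("wrist",k)[:2]:
        print(k,round(b["conf"],2),(np.linalg.inv(cal["world_to_cam"])@np.r_[b["centre"],1])[:3].round(1))
E
python3 w.py frame w1 0 536 187 -.062
```

```text
tcp [454.8 276.  231.5] [-3.142e+00  1.000e-03  2.864e+00] cam [[0.29, 382.03], [-0.08, 297.28], [-0.95, 373.4]]
frame [ 5.38097e+02  1.89034e+02 -6.50000e-02] 0.09 conf 0.64
clip 0.53 [513.1 106.   36.1]
clip_knob 0.69 [516.5 102.3  40.6]
```

View pics/w1.png

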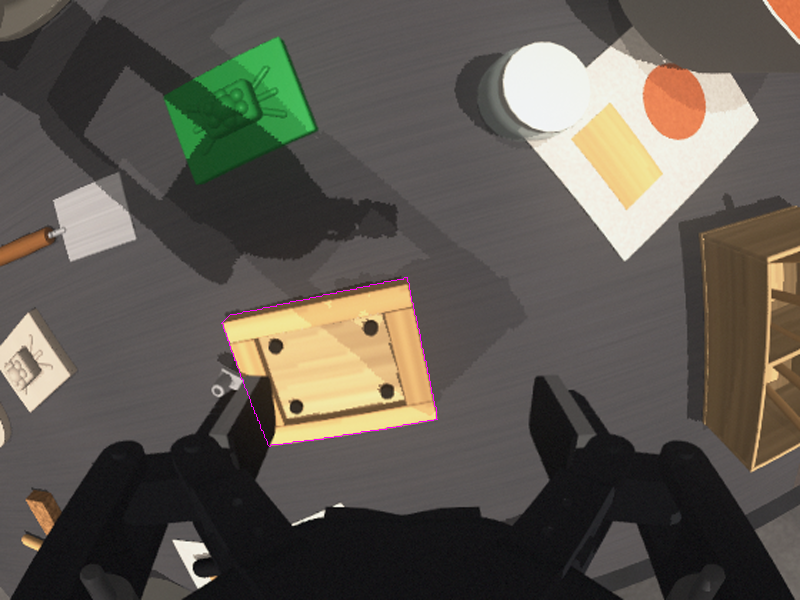

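```bash
cat > p.py <<'E'
# plan rows: python3 p.py x y z yaw n  (from the measured pose)
import sys
from h import *
s=sense();p=np.array(s["eef_pos"]);yaw=s["tcp_rot"][2]
x,y,z,w,n=map(float,sys.argv[1:6]);n=int(n)
dw=(w-yaw+np.pi)%(2*np.pi)-np.pi;d=(np.array([x,y,z])-p)/n
for k in range(n):
    a=yaw+dw*k/n;print([round(d[0]*np.cos(a)+d[1]*np.sin(a),1),round(d[0]*np.sin(a)-d[1]*np.cos(a),1),round(-d[2],1)],[0,0,round(-np.degrees(dw)/n,2)])
E
python3 p.py 465 -215 231 1.858 8
python3 - <<'E'
import sys;sys.path.insert(0,'.')
from h import *
# studs in w1
E
```

```text
[np.float64(-18.2), np.float64(-59.1), np.float64(0.0)] [0, 0, np.float64(7.24)]
[np.float64(-25.5), np.float64(-56.3), np.float64(0.0)] [0, 0, np.float64(7.24)]
[np.float64(-32.4), np.float64(-52.7), np.float64(0.0)] [0, 0, np.float64(7.24)]
[np.float64(-38.8), np.float64(-48.2), np.float64(0.0)] [0, 0, np.float64(7.24)]
[np.float64(-44.6), np.float64(-42.9), np.float64(0.0)] [0, 0, np.float64(7.24)]
[np.float64(-49.6), np.float64(-36.9), np.float64(0.0)] [0, 0, np.float64(7.24)]
[np.float64(-53.9), np.float64(-30.4), np.float64(0.0)] [0, 0, np.float64(7.24)]
[np.float64(-57.3), np.float64(-23.3), np.float64(0.0)] [0, 0, np.float64(7.24)]
```

Request:
servo_tool(rows=[[85,[-18.2,-59.1,0],[0,0,7.24]],[85,[-25.5,-56.3,0],[0,0,7.24]],[85,[-32.4,-52.7,0],[0,0,7.24]],[85,[-38.8,-48.2,0],[0,0,7.24]],[85,[-44.6,-42.9,0],[0,0,7.24]],[85,[-49.6,-36.9,0],[0,0,7.24]],[85,[-53.9,-30.4,0],[0,0,7.24]],[85,[-57.3,-23.3,0],[0,0,7.24]]])

```text
clock: 3.2
eef_pos: [465.8, -216.2, 231.5]
tcp_rot: [3.141, 0.0, 1.856]
contact_force: [1.6, 0.9, -0.4]
opening: 0.993
```

Request:
servo_tool(rows=[[70,[0,0,0],[0,0,0]],[70,[0,0,0],[0,0,0]]])

```text
clock: 3.45
eef_pos: [465.4, -214.5, 231.0]
tcp_rot: [-3.141, -0.001, 1.859]
contact_force: [-0.4, 0.1, 0.2]
opening: 0.821
```

```bash
python3 w.py tile w2 0 450 -162.4 .287
```

```text
tcp [ 465.4 -214.5  231. ] [-3.141e+00 -1.000e-03  1.859e+00] cam [[0.08, 444.48], [-0.28, -141.23], [-0.96, 373.15]]
tile [ 4.52083e+02 -1.60618e+02  2.76000e-01] 0.024 conf 0.96
```

View pics/w2.png

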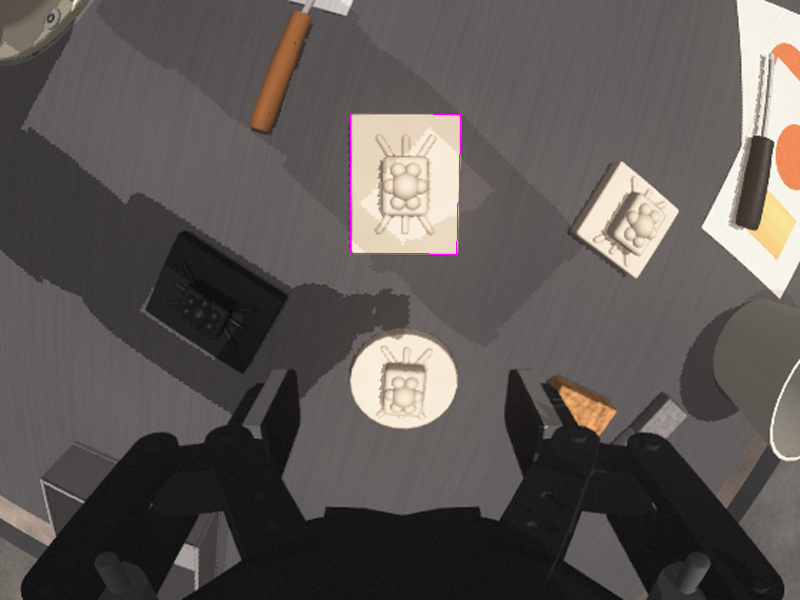

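The fitted outline sits right on the white oblong tile at (405,184), with the boss's flat sides facing the jaws. I lower onto it now.

Request:
servo_tool(rows=[[60,[27.5,0.6,15],[0,0,0]],[60,[27.4,0.6,20],[0,0,0]],[60,[0,0,45],[0,0,0]],[60,[0,0,45],[0,0,0]],[60,[0,0,35],[0,0,0]],[60,[0,0,20],[0,0,0]],[60,[0,0,0],[0,0,0]]])

```text
clock: 4.53
eef_pos: [450.1, -161.5, 50.2]
tcp_rot: [-3.139, -0.002, 1.86]
contact_force: [0.2, -0.0, -0.2]
opening: 0.702
```

Request:
servo_tool(rows=[[60,[0,0,15],[0,0,0]],[60,[0,0,10],[0,0,0]],[60,[0,0,5],[0,0,0]],[60,[0,0,1.5],[0,0,0]],[60,[0,0,0],[0,0,0]]])

```text
clock: 5.15
eef_pos: [451.1, -162.8, 19.9]
tcp_rot: [3.141, 0.0, 1.858]
contact_force: [-0.1, 0.9, 0.5]
opening: 0.705
```

Request:
servo_tool(rows=[[30,[0,0,0],[0,0,0]],[30,[0,0,0],[0,0,0]],[30,[0,0,0],[0,0,0]],[30,[0,0,0],[0,0,0]],[30,[0,0,0],[0,0,0]]], force=40)

```text
clock: 5.78
eef_pos: [451.3, -162.9, 20.3]
tcp_rot: [3.141, 0.0, 1.858]
contact_force: [-0.5, -0.3, 5.5]
opening: 0.386
```

Request:
servo_tool(rows=[[30,[0,0,-5],[0,0,0]],[30,[0,0,-20],[0,0,0]],[30,[0,0,-35],[0,0,0]],[30,[0,0,-35],[0,0,0]],[30,[0,0,-35],[0,0,0]],[30,[0,0,0],[0,0,0]]], force=60)

```text
clock: 6.52
eef_pos: [452.5, -163.3, 152.1]
tcp_rot: [3.138, 0.003, 1.858]
contact_force: [0.2, -0.2, -2.9]
opening: 0.378
```

```bash
python3 p.py 537 188 150 1.508 8; python3 w.py tile w3 130 451 -162 .28
```

```text
[np.float64(39.1), np.float64(22.6), np.float64(0.3)] [0, 0, np.float64(2.51)]
[np.float64(40.1), np.float64(20.8), np.float64(0.3)] [0, 0, np.float64(2.51)]
[np.float64(40.9), np.float64(19.1), np.float64(0.3)] [0, 0, np.float64(2.51)]
[np.float64(41.7), np.float64(17.3), np.float64(0.3)] [0, 0, np.float64(2.51)]
[np.float64(42.4), np.float64(15.4), np.float64(0.3)] [0, 0, np.float64(2.51)]
[np.float64(43.1), np.float64(13.5), np.float64(0.3)] [0, 0, np.float64(2.51)]
[np.float64(43.6), np.float64(11.6), np.float64(0.3)] [0, 0, np.float64(2.51)]
[np.float64(44.1), np.float64(9.7), np.float64(0.3)] [0, 0, np.float64(2.51)]
tcp [ 452.5 -163.3  152.1] [3.138e+00 3.000e-03 1.858e+00] cam [[0.09, 430.86], [-0.29, -89.62], [-0.95, 293.87]]
tile [ 4.53035e+02 -1.62388e+02  2.82000e-01] 0.207 conf 0.98
```

View pics/w3.png

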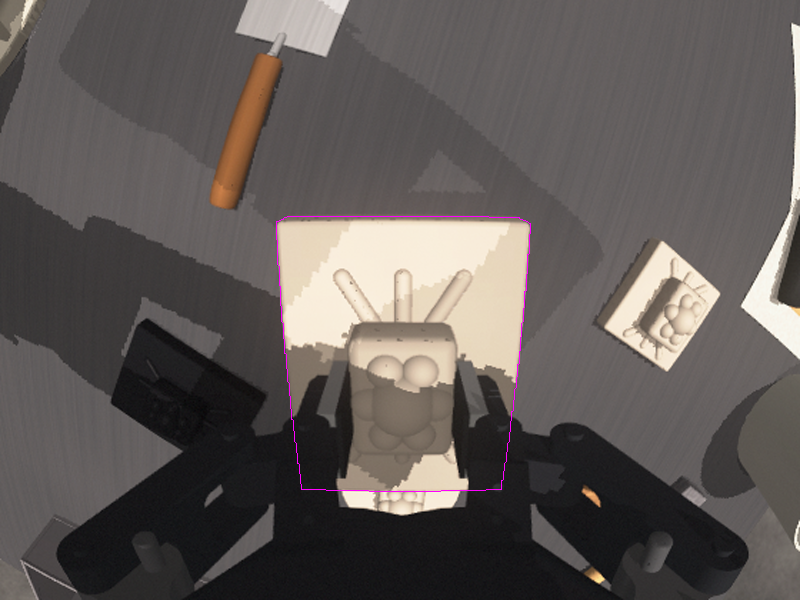

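The tile is held level and square in the jaws, with its boss at (403,390). I carry it toward the frame and take another wrist look before placing it.

Request:
servo_tool(rows=[[30,[30,18,0],[0,0,2.9]],[30,[47,24,0],[0,0,2.9]],[30,[49,23,0],[0,0,2.9]],[30,[50,21,0],[0,0,2.9]],[30,[35,13,0],[0,0,2.9]],[30,[15,3,0],[0,0,2.9]],[30,[0,0,0],[0,0,2.66]],[30,[0,0,0],[0,0,0]]])

```text
clock: 7.72
eef_pos: [511.3, 78.4, 148.3]
tcp_rot: [-3.139, 0.001, 1.509]
contact_force: [-0.5, -0.7, -1.9]
opening: 0.38
```

```bash
python3 w.py frame w4 0 537 188 -.063
```

```text
tcp [511.3  78.4 148.3] [-3.139e+00  1.000e-03  1.509e+00] cam [[-0.02, 516.98], [-0.3, 154.87], [-0.95, 290.3]]
frame [ 5.38769e+02  2.01493e+02 -5.50000e-02] 0.016 conf 0.7
clip 0.69 [532.6 125.1  29.7]
clip 0.25 [ 614.8 -135.6   14.4]
clip_knob 0.52 [540.8 120.1  30.8]
```

View pics/w4.png

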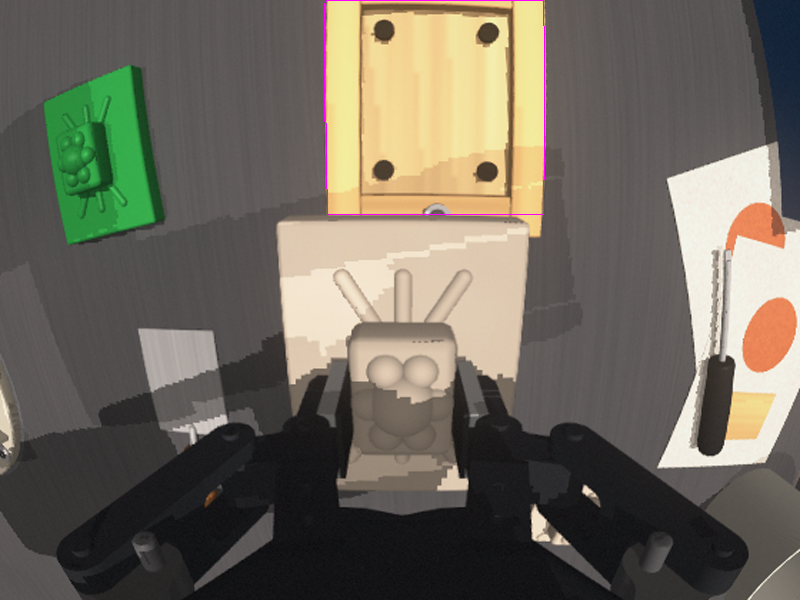

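```bash
cat > s.py <<'E'
from h import *
from scipy.optimize import least_squares
cal4=get_calibration("wrist")
def rot(y,r=np.pi,p=0):
    c,s=np.cos(y),np.sin(y);return np.array([[c,-s,0],[s,c,0],[0,0,1]])@np.diag([1,-1,-1.])
def tcp(p,y): T=np.eye(4);T[:3,:3]=rot(y);T[:3,3]=p;return T
s=sense();W=np.array(cal4["world_to_cam"])
M=W@tcp(s["eef_pos"],s["tcp_rot"][2])      # tool->cam
cal1=dict(cal4,world_to_cam=M@np.linalg.inv(tcp([454.8,276.0,231.5],2.864)))
S=np.array([[-31,43,13],[31,43,13],[-31,-43,13],[31,-43,13.]])
def cents(f,px):
    g=cv2.cvtColor(cv2.imread(f),cv2.COLOR_BGR2GRAY);o=[]
    for x,y in px:
        x,y=x*.7,y*.7;x0,y0=int(max(x-10,0)),int(max(y-10,0));w=g[y0:y0+21,x0:x0+21]
        n,l,st,c=cv2.connectedComponentsWithStats((w<62).astype(np.uint8))
        k=min(range(1,n),key=lambda k:np.hypot(*(c[k]+[x0-x,y0-y])));o.append(c[k]+[x0,y0]);print(f,st[k][4],(c[k]+[x0,y0]).round(1),(x,y))
    return np.array(o)
c4=cents("pics/w4_raw.png",[(384,30),(488,32),(384,170),(487,171)])
c1=cents("pics/w1_raw.png",[(371,328),(387,391),(275,346),(296,407)])
for nm,obs in(("w4",[(cal4,c4)]),("w1",[(cal1,c1)])):
    r=least_squares(lambda v:np.concatenate([(proj(c,place(S,v),True)-m).ravel() for c,m in obs]),[537,188,-.06],x_scale=[1,1,.01])
    print(nm,r.x.round(3),np.abs(r.fun).max().round(2),np.sqrt(2*r.cost/8).round(2))
E
python3 s.py
```

```text
pics/w4_raw.png 13 [268.7  26.1] (268.79999999999995, 21.0)
pics/w4_raw.png 17 [337.9  26.8] (341.59999999999997, 22.4)
pics/w4_raw.png 1 [268. 120.] (268.79999999999995, 118.99999999999999)
pics/w4_raw.png 3 [340.3 120. ] (340.9, 119.69999999999999)
pics/w1_raw.png 70 [259.1 228.8] (259.7, 229.6)
pics/w1_raw.png 62 [270.5 273.4] (270.9, 273.7)
pics/w1_raw.png 66 [192.8 241.9] (192.5, 242.2)
pics/w1_raw.png 59 [206.8 284.3] (207.2, 284.9)
w4 [ 5.38301e+02  1.85531e+02 -5.10000e-02] 2.38 1.84
w1 [ 5.35823e+02  1.89368e+02 -6.50000e-02] 0.6 0.28
```

```bash
sed -i 's/(w<62).astype(np.uint8))/cv2.threshold(w,0,1,cv2.THRESH_BINARY_INV+cv2.THRESH_OTSU)[1])/' s.py; python3 s.py
```

```text
pics/w4_raw.png 195 [268.2  21.5] (268.79999999999995, 21.0)
pics/w4_raw.png 195 [340.6  23.4] (341.59999999999997, 22.4)
pics/w4_raw.png 174 [267.8 118.8] (268.79999999999995, 118.99999999999999)
pics/w4_raw.png 184 [340.  120.1] (340.9, 119.69999999999999)
pics/w1_raw.png 102 [258.9 229.1] (259.7, 229.6)
pics/w1_raw.png 99 [270.2 273. ] (270.9, 273.7)
pics/w1_raw.png 92 [192.4 241.7] (192.5, 242.2)
pics/w1_raw.png 80 [206.9 284.3] (207.2, 284.9)
w4 [ 5.38754e+02  1.87477e+02 -6.50000e-02] 0.48 0.35
w1 [ 5.35702e+02  1.89132e+02 -6.40000e-02] 0.43 0.31
```

```bash
cat > d.py <<'E'
import numpy as np
from scipy.spatial.transform import Rotation as R
rows=[[-51.5,-33.5,0,0]]*7
rows+=[[-18.2,-59.1,0,7.24],[-25.5,-56.3,0,7.24],[-32.4,-52.7,0,7.24],[-38.8,-48.2,0,7.24],[-44.6,-42.9,0,7.24],[-49.6,-36.9,0,7.24],[-53.9,-30.4,0,7.24],[-57.3,-23.3,0,7.24]]
A=[[27.5,.6,180,0],[27.4,.6,0,0],[0,0,31.5,0]];B=[[0,0,-130,0],[30,18,0,2.9],[47,24,0,2.9],[49,23,0,2.9],[50,21,0,2.9],[35,13,0,2.9],[15,3,0,2.9],[0,0,0,2.66]]
p=np.array([168.392,601.891,231.281]);r=R.from_euler('xyz',[np.pi,0,2.869])
def go(rs):
    global p,r
    for a in rs: p=p+r.apply(a[:3]);r=r*R.from_rotvec([0,0,np.radians(a[3])])
    print(p.round(1),r.as_euler('xyz').round(4))
go(rows[:7]);go(rows[7:]);go(A);go(B)
E
python3 d.py
python3 - <<'E'
from rig import *
import numpy as np
for i in range(6):
    grab_frame("top");s=sense();print(np.round(s["eef_pos"],2),np.round(s["tcp_rot"],4))
E
```

```text
[452.4 279.  231.3] [3.1416 0.     2.869 ]
[ 465.6 -215.7  231.3] [ 3.1416 -0.      1.8581]
[ 451.2 -162.7   19.8] [ 3.1416 -0.      1.8581]
[512.3  78.4 149.8] [3.1416 0.     1.508 ]
[511.99  77.99 149.47] [-3.1410e+00  1.0000e-04  1.5079e+00]
[512.09  78.01 149.64] [-3.1414e+00  1.0000e-04  1.5077e+00]
[512.12  78.05 149.7 ] [-3.1414e+00  1.0000e-04  1.5077e+00]
[512.2   78.11 149.81] [ 3.1415 -0.      1.5076]
[512.18  78.12 149.8 ] [3.1416 0.     1.5076]
[512.23  78.17 149.85] [ 3.1414 -0.      1.5077]
```

```bash
sed -i 's#^s=sense();W#s=sense();cv2.imwrite("pics/w5_raw.png",grab_frame("wrist"));W#; s#w4_raw#w5_raw#' s.py; python3 s.py | tail -2; python3 f.py | tail -3; python3 w.py frame w6 0 537 188 -.063 | tail -2
```

```text
w4 [ 5.37922e+02  1.87782e+02 -6.40000e-02] 0.5 0.41
w1 [ 5.35656e+02  1.89345e+02 -6.40000e-02] 0.44 0.32
frame [0] [(array([ 5.36460e+02,  1.87146e+02, -5.90000e-02]), np.float64(0.038))]
frame [1] [(array([5.68733e+02, 1.49972e+02, 3.71000e-01]), np.float64(0.882))]
frame [0, 1] [(array([ 5.36434e+02,  1.87123e+02, -6.00000e-02]), np.float64(0.461))]
clip 0.65 [532.  123.8  31.9]
clip_knob 0.58 [538.  185.9   8.1]
```

Request:
servo_tool(rows=[[30,[40,6,0],[0,0,0]],[30,[45,7,0],[0,0,0]],[30,[24.2,4,0],[0,0,0]],[30,[0,0,35],[0,0,0]],[30,[0,0,40],[0,0,0]],[30,[0,0,25],[0,0,0]],[30,[0,0,0],[0,0,0]],[30,[0,0,0],[0,0,0]]])

```text
clock: 9.78
eef_pos: [536.7, 186.5, 50.7]
tcp_rot: [3.141, -0.0, 1.508]
contact_force: [0.5, 0.7, -2.0]
opening: 0.384
```

```bash
python3 - <<'E'
from h import *
s=sense();print(np.round(s["eef_pos"],1),np.round(s["contact_force"],1))
a=grab_frame("scene")[225:365,245:405];b=grab_frame("wrist")
cv2.imwrite("pics/w7.png",np.hstack([cv2.resize(a,(457,400)),cv2.resize(b,(343,257)).copy() if 0 else cv2.resize(b[100:420,120:440],(343,400))]))
E
```

```text
[536.7 186.5  50.7] [ 0.5  0.7 -2. ]
```

View pics/w7.png

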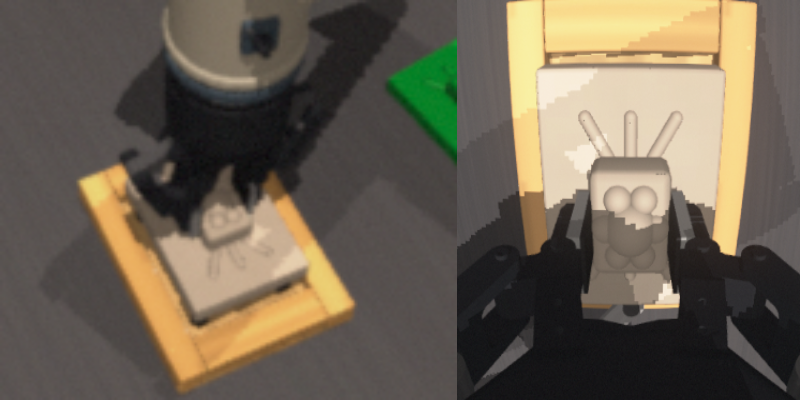

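The tile hangs over the recess with rim showing evenly on both sides. I lower it slowly and watch the force.

Request:
servo_tool(rows=[[30,[0,0,5],[0,0,0]],[30,[0,0,4],[0,0,0]],[30,[0,0,2],[0,0,0]],[30,[0,0,2],[0,0,0]],[30,[0,0,1],[0,0,0]],[30,[0,0,0],[0,0,0]]])

```text
clock: 10.62
eef_pos: [536.0, 186.2, 35.7]
tcp_rot: [-3.141, 0.0, 1.508]
contact_force: [0.5, -0.4, -2.5]
opening: 0.382
```

Request:
servo_tool(rows=[[30,[0,0,1],[0,0,0]],[30,[0,0,1],[0,0,0]],[30,[0,0,0.5],[0,0,0]],[30,[0,0,0],[0,0,0]]])

```text
clock: 11.12
eef_pos: [536.2, 186.3, 34.5]
tcp_rot: [3.141, -0.0, 1.508]
contact_force: [-5.1, -0.5, 13.0]
opening: 0.382
```

Request:
servo_tool(rows=[[30,[0,0,1],[0,0,0]],[30,[0,0,0.5],[0,0,0]],[30,[0,0,0],[0,0,0]]])

```text
clock: 11.5
eef_pos: [536.2, 186.3, 33.1]
tcp_rot: [3.141, -0.0, 1.508]
contact_force: [-4.0, -1.8, 14.2]
opening: 0.379
```

Request:
servo_tool(rows=[[30,[0,0,0.7],[0,0,0]],[30,[0,0,0.7],[0,0,0]],[30,[0,0,0],[0,0,0]]])

```text
clock: 11.88
eef_pos: [536.2, 186.3, 31.7]
tcp_rot: [3.141, -0.0, 1.508]
contact_force: [-5.6, -1.2, 14.5]
opening: 0.379
```

Request:
servo_tool(rows=[[30,[0,0,0.7],[0,0,0]],[30,[0,0,0.7],[0,0,0]],[30,[0,0,0],[0,0,0]]])

```text
clock: 12.25
eef_pos: [536.2, 186.3, 30.3]
tcp_rot: [3.141, -0.0, 1.508]
contact_force: [-4.5, -1.7, 13.8]
opening: 0.378
```

Request:
servo_tool(rows=[[30,[0,0,0.7],[0,0,0]],[30,[0,0,0.7],[0,0,0]],[30,[0,0,0],[0,0,0]]])

```text
clock: 12.62
eef_pos: [536.2, 186.3, 28.9]
tcp_rot: [3.141, -0.0, 1.508]
contact_force: [-4.7, -1.4, 14.4]
opening: 0.385
```

Request:
servo_tool(rows=[[30,[0,0,0.5],[0,0,0]],[30,[0,0,0.3],[0,0,0]],[30,[0,0,0],[0,0,0]]])

```text
clock: 13.0
eef_pos: [536.2, 186.3, 28.4]
tcp_rot: [3.141, -0.0, 1.508]
contact_force: [-6.1, -2.6, 17.1]
opening: 0.382
```

Request:
servo_tool(rows=[[30,[0,0,-1],[0,0,0]],[58,[0,0,0],[0,0,0]],[58,[0,0,0],[0,0,0]],[58,[0,0,0],[0,0,0]],[58,[0,0,-20],[0,0,0]],[58,[0,0,-40],[0,0,0]],[58,[0,0,-40],[0,0,0]],[30,[0,0,0],[0,0,0]]])

```text
clock: 14.0
eef_pos: [538.1, 187.0, 130.8]
tcp_rot: [3.136, -0.002, 1.508]
contact_force: [0.6, 0.2, -0.8]
opening: 0.478
```

Request:
servo_tool(rows=[[0,[-55,0,-20],[0,0,0]],[0,[-55,0,0],[0,0,0]],[0,[0,0,0],[0,0,0]],[0,[0,0,0],[0,0,0]]])

```text
clock: 14.5
eef_pos: [528.8, 76.4, 147.0]
tcp_rot: [-3.141, -0.0, 1.507]
contact_force: [-0.1, 0.1, 0.5]
opening: 0.0
```

```bash
python3 w.py tile w8 8 536 187 -.063; python3 - <<'E'
import cv2
im=cv2.imread("pics/w8.png");cv2.imwrite("pics/w8c.png",cv2.resize(im[30:380,180:640],(800,609))[:600])
E
```

```text
tcp [528.8  76.4 147. ] [-3.141 -0.     1.507] cam [[-0.02, 534.44], [-0.3, 152.76], [-0.95, 289.07]]
tile [ 5.36664e+02  1.87232e+02 -6.80000e-02] 0.035 conf 0.64
clip 0.65 [519.4 106.4  29.1]
clip_knob 0.56 [528.9 105.6  28.8]
```

View pics/w8c.png

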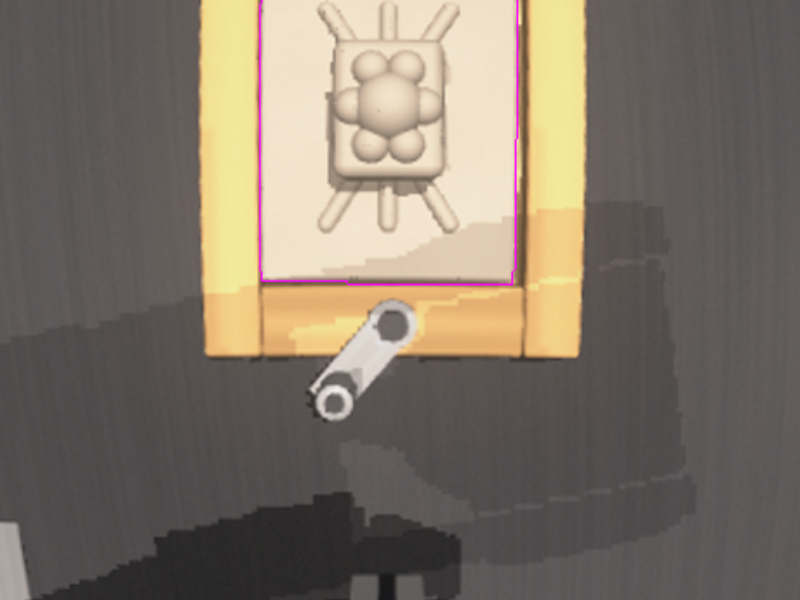

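The tile is in the recess, with the clip pivot at (392,322) and the knob at (333,402) in the crop. Now I press each corner over its stud with the closed fingers, measuring the height at each contact.

Request:
servo_tool(rows=[[0,[35,16,0],[0,0,0]],[0,[32.7,17,20],[0,0,0]],[0,[0,0,45],[0,0,0]],[0,[0,0,40],[0,0,0]],[0,[0,0,13],[0,0,0]],[0,[0,0,0],[0,0,0]],[0,[0,0,0],[0,0,0]]])

```text
clock: 15.58
eef_pos: [567.4, 142.3, 31.3]
tcp_rot: [3.139, -0.001, 1.508]
contact_force: [-0.1, 0.3, 0.9]
opening: -0.002
```

Request:
servo_tool(rows=[[0,[0,0,2],[0,0,0]],[0,[0,0,1.5],[0,0,0]],[0,[0,0,1],[0,0,0]],[0,[0,0,0.5],[0,0,0]],[0,[0,0,0],[0,0,0]]])

```text
clock: 16.2
eef_pos: [566.3, 141.9, 24.7]
tcp_rot: [-3.141, 0.0, 1.508]
contact_force: [0.2, 0.5, 0.1]
opening: 0.004
```

Request:
servo_tool(rows=[[0,[0,0,0.7],[0,0,0]],[0,[0,0,0.6],[0,0,0]],[0,[0,0,0.5],[0,0,0]],[0,[0,0,0],[0,0,0]]])

```text
clock: 16.7
eef_pos: [566.4, 141.9, 24.0]
tcp_rot: [3.141, 0.0, 1.508]
contact_force: [-3.5, -0.6, 13.0]
opening: -0.001
```

Request:
servo_tool(rows=[[0,[0,0,-10],[0,0,0]],[0,[0,-33,0],[0,0,0]],[0,[0,-33,0],[0,0,0]],[0,[0,0,6],[0,0,0]],[0,[0,0,0],[0,0,0]],[0,[0,0,2],[0,0,0]],[0,[0,0,0],[0,0,0]]])

```text
clock: 17.58
eef_pos: [501.1, 146.1, 24.9]
tcp_rot: [3.141, -0.0, 1.507]
contact_force: [-0.2, -0.0, 0.9]
opening: 0.002
```

Request:
servo_tool(rows=[[0,[0,0,0.7],[0,0,0]],[0,[0,0,0.7],[0,0,0]],[0,[0,0,0.5],[0,0,0]],[0,[0,0,0],[0,0,0]]])

```text
clock: 18.08
eef_pos: [500.8, 146.0, 24.0]
tcp_rot: [3.141, -0.0, 1.508]
contact_force: [-2.8, -1.8, 13.9]
opening: 0.002
```

Request:
servo_tool(rows=[[0,[0,0,-10],[0,0,0]],[0,[43,0,0],[0,0,0]],[0,[43,0,0],[0,0,0]],[0,[0,0,6],[0,0,0]],[0,[0,0,0],[0,0,0]],[0,[0,0,2],[0,0,0]],[0,[0,0,0],[0,0,0]]])

```text
clock: 18.95
eef_pos: [505.7, 231.0, 25.0]
tcp_rot: [-3.141, 0.0, 1.507]
contact_force: [-0.6, 0.3, -1.1]
opening: -0.001
```

Request:
servo_tool(rows=[[0,[0,0,0.7],[0,0,0]],[0,[0,0,0.7],[0,0,0]],[0,[0,0,0.6],[0,0,0]],[0,[0,0,0],[0,0,0]]])

```text
clock: 19.45
eef_pos: [506.0, 231.6, 24.0]
tcp_rot: [3.141, 0.0, 1.508]
contact_force: [-2.9, -2.9, 12.6]
opening: -0.002
```

Request:
servo_tool(rows=[[0,[0,0,-10],[0,0,0]],[0,[0,33,0],[0,0,0]],[0,[0,33,0],[0,0,0]],[0,[0,0,6],[0,0,0]],[0,[0,0,0],[0,0,0]],[0,[0,0,2],[0,0,0]],[0,[0,0,0],[0,0,0]]])

```text
clock: 20.32
eef_pos: [570.9, 227.8, 25.0]
tcp_rot: [-3.141, 0.0, 1.508]
contact_force: [0.1, -0.5, -0.6]
opening: 0.001
```

Request:
servo_tool(rows=[[0,[0,0,0.7],[0,0,0]],[0,[0,0,0.7],[0,0,0]],[0,[0,0,0.6],[0,0,0]],[0,[0,0,0],[0,0,0]]])

```text
clock: 20.82
eef_pos: [571.6, 227.9, 24.1]
tcp_rot: [-3.142, -0.0, 1.508]
contact_force: [-4.2, -1.2, 10.6]
opening: 0.001
```

All four corners read 24.0–24.1 mm under 10–14 N, which is the seated height. Next I locate the knob.

```bash
python3 - <<'E'
from h import *
from scipy.optimize import least_squares
from scipy.spatial.transform import Rotation as R
def tcp(p,e): T=np.eye(4);T[:3,:3]=R.from_euler('xyz',e).as_matrix();T[:3,3]=p;return T
s=sense();c=get_calibration("wrist");M=np.array(c["world_to_cam"])@tcp(s["eef_pos"],s["tcp_rot"])
c8=dict(c,world_to_cam=M@np.linalg.inv(tcp([528.8,76.4,147.0],[-3.141,0,1.507])))
for n,px,z in(("knob",(260.0,182.7),54.5),("pivot",(283.8,150.5),32)):
    r=least_squares(lambda v:proj(c8,np.array([[v[0],v[1],z]]),True)[0]-px,[530,110]);print(n,r.x.round(1))
F=np.array([536.2,187.0]);a=-.063;ex=np.array([np.cos(a),np.sin(a)]);ey=np.array([-np.sin(a),np.cos(a)])
P=F-69.5*ey;print("pivot model",P)
for t in(.4,.5,.6,.7,.8): print(t,(P+27*(-np.sin(t)*ex-np.cos(t)*ey)).round(1))
E
```

```text
knob [515.1 100. ]
pivot [534.1 120. ]
pivot model [531.8243958  117.63787714]
0.4 [519.8  93.5]
0.5 [517.4  94.8]
0.6 [515.2  96.4]
0.7 [513.2  98.1]
0.8 [511.3 100.1]
```

Request:
servo_tool(rows=[[40,[0,0,-35],[0,0,0]],[40,[0,0,-32],[0,0,0]],[40,[-45,-17,0],[0,0,0]],[40,[-45,-17,0],[0,0,0]],[40,[-43.2,-16.4,0],[0,0,0]],[40,[0,0,25],[0,0,0]],[40,[0,0,15],[0,0,0]],[40,[0,0,0],[0,0,0]]])

```text
clock: 21.82
eef_pos: [512.4, 98.2, 49.1]
tcp_rot: [-3.14, 0.0, 1.508]
contact_force: [0.1, 0.2, -0.7]
opening: 0.467
```

```bash
python3 - <<'E'
from h import *
s=sense();print(np.round(s["eef_pos"],1),np.round(s["contact_force"],1),s["opening"])
b=grab_frame("wrist")
cv2.imwrite("pics/w9.png",cv2.resize(b[60:360,120:440],(640,600)))
E
```

```text
[512.4  98.2  49.1] [ 0.1  0.2 -0.7] 0.4668664871251009
```

View pics/w9.png

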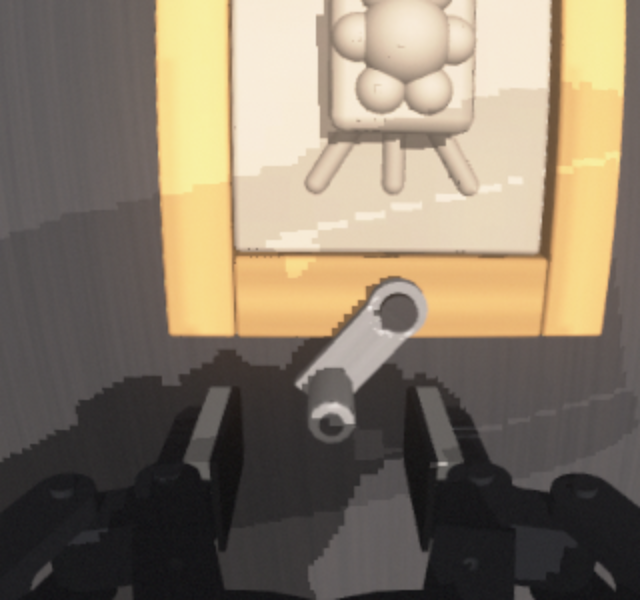

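The knob at (330,420) stands mid-way between the open jaws. I lower and pinch it.

Request:
servo_tool(rows=[[40,[0,0,7],[0,0,0]],[40,[0,0,3.5],[0,0,0]],[8,[0,0,0],[0,0,0]],[8,[0,0,0],[0,0,0]],[8,[0,0,0],[0,0,0]],[8,[0,0,0],[0,0,0]],[8,[0,0,0],[0,0,0]]], force=25)

```text
clock: 22.75
eef_pos: [513.2, 98.1, 39.7]
tcp_rot: [3.141, -0.0, 1.508]
contact_force: [0.2, 1.8, -1.1]
opening: 0.123
```

Request:
servo_tool(rows=[[8,[4.9,-4.6,0],[0,0,0]],[8,[5.9,-3.2,0],[0,0,0]],[8,[0,0,0],[0,0,0]]])

```text
clock: 23.12
eef_pos: [506.7, 110.2, 39.8]
tcp_rot: [3.14, -0.001, 1.508]
contact_force: [4.0, 2.2, -4.0]
opening: 0.125
```

Request:
servo_tool(rows=[[8,[6.5,-1.65,0],[0,0,0]],[8,[6.75,0.03,0],[0,0,0]],[8,[6.5,1.7,0],[0,0,0]],[8,[0,0,0],[0,0,0]]])

```text
clock: 23.62
eef_pos: [509.2, 129.4, 39.8]
tcp_rot: [3.138, -0.0, 1.509]
contact_force: [9.1, -3.6, -5.2]
opening: 0.124
```

Request:
servo_tool(rows=[[8,[5.9,3.3,0],[0,0,0]],[8,[4.9,4.6,0],[0,0,0]],[8,[3.6,5.7,0],[0,0,0]],[8,[0,0,0],[0,0,0]]])

```text
clock: 24.12
eef_pos: [522.5, 141.6, 39.7]
tcp_rot: [3.14, 0.002, 1.509]
contact_force: [5.2, -10.4, -1.0]
opening: 0.123
```

Request:
servo_tool(rows=[[8,[2.1,6.4,0],[0,0,0]],[8,[0.5,5.1,0],[0,0,0]],[8,[0,0.7,0],[0,0,0]],[8,[0,0,0],[0,0,0]]])

```text
clock: 24.62
eef_pos: [533.1, 143.6, 39.6]
tcp_rot: [-3.14, 0.002, 1.509]
contact_force: [-0.3, -7.9, 2.5]
opening: 0.126
```

Request:
servo_tool(rows=[[8,[-0.7,0.6,0],[0,0,0]],[8,[0,0.6,0],[0,0,0]],[8,[0,0,0],[0,0,0]],[8,[0,0,0],[0,0,0]]])

```text
clock: 25.12
eef_pos: [535.0, 143.5, 39.6]
tcp_rot: [-3.141, 0.0, 1.508]
contact_force: [-2.3, -2.4, 4.0]
opening: 0.121
```

Request:
servo_tool(rows=[[8,[0,0.6,0],[0,0,0]],[8,[0,0.5,0],[0,0,0]],[8,[0,0,0],[0,0,0]],[8,[0,0,0],[0,0,0]]])

```text
clock: 25.62
eef_pos: [535.1, 143.5, 39.5]
tcp_rot: [-3.139, 0.0, 1.508]
contact_force: [-4.7, -2.2, 6.3]
opening: 0.125
```

Request:
servo_tool(rows=[[8,[0,0.8,0],[0,0,0]],[8,[0,0,0],[0,0,0]],[8,[0,0,0],[0,0,0]]])

```text
clock: 26.0
eef_pos: [535.3, 143.4, 39.4]
tcp_rot: [-3.138, 0.001, 1.508]
contact_force: [-7.6, -1.2, 10.5]
opening: 0.122
```

Request:
servo_tool(rows=[[40,[0,0,0],[0,0,0]],[40,[0,0,0],[0,0,0]],[40,[0,0,0],[0,0,0]],[40,[0,0,-15],[0,0,0]],[40,[0,0,-40],[0,0,0]],[40,[0,0,-50],[0,0,0]],[40,[-40,0,0],[0,0,0]],[40,[-40,0,0],[0,0,0]]])

```text
clock: 27.0
eef_pos: [532.8, 63.1, 146.6]
tcp_rot: [3.139, -0.0, 1.509]
contact_force: [0.5, 0.2, -0.5]
opening: 0.466
```

Request:
servo_tool(rows=[[40,[0,0,0],[0,0,0]],[40,[0,0,0],[0,0,0]],[40,[0,0,0],[0,0,0]]])

```text
clock: 27.38
eef_pos: [532.3, 64.4, 144.8]
tcp_rot: [3.141, -0.0, 1.509]
contact_force: [0.8, 0.1, 0.5]
opening: 0.467
```

```bash
python3 w.py tile w10 8 536 187 -.063; python3 - <<'E'
import cv2
im=cv2.imread("pics/w10.png");cv2.imwrite("pics/w10c.png",cv2.resize(im[0:350,180:640],(788,600)))
E
```

```text
tcp [532.3  64.4 144.8] [ 3.141 -0.     1.509] cam [[-0.02, 537.57], [-0.3, 140.77], [-0.95, 286.85]]
tile [ 5.36960e+02  1.88544e+02 -6.20000e-02] 0.048 conf 0.67
clip 0.62 [534.2 133.1  29.3]
clip_knob 0.59 [539.5 130.7  28.4]
```

View pics/w10c.png

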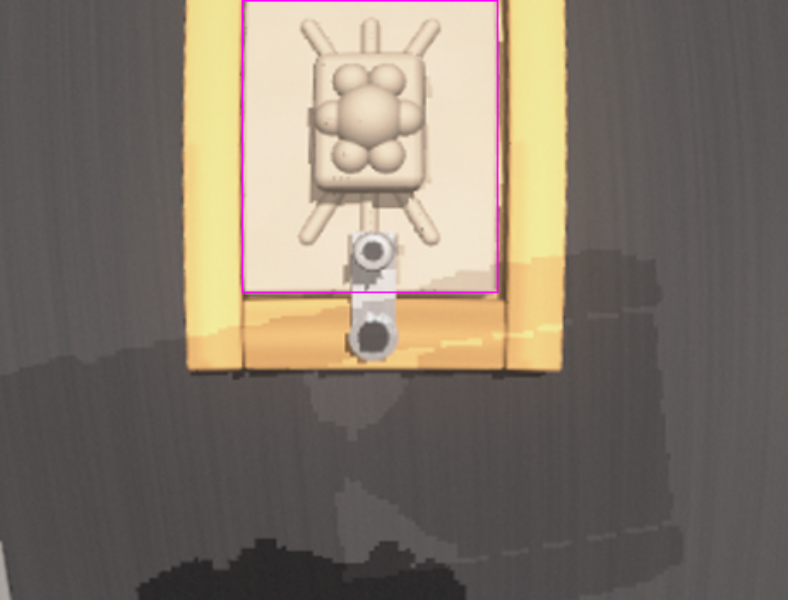

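The clip arm runs straight from the pivot (373,338) to the knob (372,250), over the edge of the tile, and the robot touches nothing. I hand the job in.

```bash
python3 -c "
from rig import *
print(sense()['contact_force'],sense()['clock']);print(sign_off())"
```

```text
[ 0.175213   -1.29670816 -0.15355999] 27.575
the job is handed in; nothing more can be done
None
```

I put the oblong tile in the frame relief up, pressed it down, swung the clip over its edge to the stop, and handed the job in at 27.6 s. I did not touch the round tile, the square tile or the look-alikes.

- **Seating:** I lowered the held tile with at most about 17 N, let go, then pressed each corner over its stud with closed fingers. All four corners read 24.0–24.1 mm under 10–14 N, which matches the seated top of 24 mm.
- **Clip:** I pinched the knob and led it round the arc. At the end it stopped moving and pushed back with up to about 8 N sideways. The last wrist picture shows the arm straight over the tile's edge, and the gripper was clear when I handed in.
- **Disagreements:**
  - The wrist camera read about 2 mm off the fixed cameras, so I corrected for it.
  - The networks' clip and knob positions were up to about 15–20 mm off and jumped about. I used the picture pixels and the frame geometry instead.
  - I did not re-measure the corner heights after the clip was closed; the arm did pass over that edge without being blocked.

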